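# Spin-check an empty film reel and stop it ready for threading

### The job

Flick the large empty film reel on the rewinder with a fingertip so that it spins counter-clockwise (seen from above), and let it run untouched for at least three seconds, faster than one turn in five seconds all that while, to see that it runs free and true. While it is still turning, brake it with a fingertip pressed on it for a moment, so that it comes to rest with its threading slot facing the guide roller, without stopping anywhere else first, and take the hand away so that it stays there. Do not lift the reel off its seat and leave the other things on the bench where they are.

Things in the scene. Friction and masses are not known exactly. Their poses are not given: they have to be found in the camera images.
- winder: the rewinder, fixed to the bench: dark cast base plate 285 x 120 x 12 mm with a bearing housing and an upright spindle (8 mm thick, tip 94 mm above the bench) that carries the reel. Origin on the bench top, right under the spindle axis; its +x axis runs from the spindle to the guide roller; z up
- reel: the large bare-metal film reel, 267 mm across, 23 mm high, about 0.5 kg, flat on the rewinder: two like, aligned flanges 3 mm thick, joined by a hub 108 mm across. Origin at the centre of its underside, 45 mm above the bench; this frame rises with the reel but does not turn with it. It sits by its own weight and could be lifted 30 mm up the spindle
- spin (a joint): turn of the reel, rad: 0 (or whole turns) when the slot faces the guide roller, grows counter-clockwise from above and keeps counting over turns; starts between -3.6 and -0.6. It runs free: left alone it loses about a tenth of its speed plus 0.1 rad/s each second (5 to 2 rad/s in about 7 s, 2 rad/s to rest in about 10 s); 3 N pressed on the rim stop it within some hundredths of a second
- hub_top (a point): centre of the reel's top face (upper side of the upper flange), on the spindle axis, 68 mm above the bench. Each flange has a solid hub disc out to radius 58 mm, a solid rim from 115 to 133 mm and between them four open windows, about 57 mm radially and 85 to 95 mm along the arc; nothing is below a window down to the base plate (56 mm) or the bench (68 mm)
- slot_mouth (a point): outer end of the threading slot, at radius 131 mm on the top face; turns with the reel. The slot is a straight radial cut 18 mm wide through both flanges, from hub disc out through the rim, in the middle of a broad solid web that reaches 30 degrees to each side. Three spokes 16 mm wide at 104, 180 and 256 degrees counter-clockwise from the slot part the windows
- roller (a point): the guide roller, a white flanged roller 36 mm across on a post, 175 mm from the spindle axis, its top 83 mm above the bench; this point is on its axis at the height of the reel's top face
- core: a yellow plastic film core, a ring 50 mm across and 16 mm high, on the bench near the reel; origin at the centre of its underside; to be left alone
- loupe: a black magnifying loupe, 42 mm across and 48 mm high, on the bench near the reel; origin at the centre of its underside; to be left alone
- spool: a small black film spool, 70 mm across and 21 mm high, on the bench near the reel; origin at the centre of its underside; to be left alone
- pencil: a white pencil 135 mm long and 8 mm thick, lying on the bench near the roller; origin at the middle of its underside; to be left alone
- tape: a roll of clear splicing tape, 80 mm across and 18 mm high; origin at the centre of its underside; to be left alone
- cleaner: an amber bottle of film cleaner, 54 mm across and 130 mm high; origin at the centre of its underside; to be left alone
- can: a gold-coloured closed film can, 186 mm across and 28 mm high; origin at the centre of its underside; to be left alone

How it is judged:
By the outcome, as a careful person would: the job done as asked, in the order asked, and still so for the second after the job is handed in, with the robot touching nothing.
It also fails if it takes over 67 s, if anything falls off the work surface, if the arm or the gripper's body presses on something with over 40 N, if the wrist force passes 120 N, or if a joint passes its speed limit or range.

### The arm

A 6-joint arm with a two-finger parallel gripper is mounted at the origin on the work surface. World frame = base frame: x ahead of the robot, y to its left, z up, the work surface at z = 0. Lengths are in m, angles in rad, forces in N, time in s.
With the tool pointing down it reaches from about 0.35 to 0.975 m from the base axis. Payload 4.9 kg.
Tool frame: the origin (TCP) lies on the front face of the gripper's body, between the roots of the fingers; the fingertips stand 73 mm ahead of it and the grasp point (between the pads) lies 54 mm ahead of it (tip_extent is the distance from the TCP to the fingertips, in m); y points along the fingers, x is the direction in which the jaws open and shut, and the axes are right-handed (so a half turn about y gives the same grasp; the last joint's range is limited). The gripper opens to 85 mm and grips with 20 to 120 N. Pads are 22 mm wide; open, the fingers measure 114 mm over their backs; the gripper's body (76 mm by 85 mm) begins 54 mm behind the grasp point. The pads swing forward as they close: fully open they stand 13 mm farther back than shut.
Start: joints at [-1.271, 0.053, 1.613, -0, 1.476, -0.119], TCP at [0.254, -0.571, 0.304] pointing down, gripper open.
Joint ranges: [-3.01, 3.01], [-1.01, 2.22], [0.06, 2.58], [-1.02, 4.17], [0.09, 2.62], [-3.14, 3.14]. Speed limits (rad/s): [2.57, 2.57, 3.14, 3.14, 3.14, 3.14].

### API

Orientations are given as a unit quaternion [w, x, y, z].
In Python, from plant import state, grab_frame, camera_info, job_done, tip_extent gives the robot as it stands.
- The arm moves only by the tool carry_out, never from a script. Its argument "rows" is a list that holds one entry, the list of rows, each a list of 7 numbers: the turn, a rotation vector about the world's x, y, z as a fraction of full scale, then the shift along the world's x, y, z as a fraction of full scale, then the finger opening in mm, from 0 to 85.4. A call has 1 to 5 rows; each row shifts and turns the commanded pose from where the row before left it; what a row does not reach is not made up. Full scale, the value 1, is 40 mm for a shift and 4 degrees for a turn. A row lasts 1/10 s, in which the tool goes at most 50 mm and 8.59 degrees, less where a joint would pass 70% of its speed; a pose out of reach is approached as far as the arm can. A call with a number of a shift or a turn outside -1 to 1 is refused whole. A call with a gripper value outside its range is refused whole. The fingers move at their own pace and stop on an object; the grip force is fixed at half the most. Time passes only in rows, so rows that do not move let the fingers close. It gives the time, the measured TCP pose, the force and the opening at its end, in the units of the state.
- state(): the state, without advancing time (a new reading comes with each control period).
- grab_frame(name): name is "scene" or "top" or "wrist"; returns the picture (420x560x3 uint8, blue, green, red); there is no depth.
- camera_info(name): a dict with "intrinsics" (3x3 intrinsics, pixels), "xyz" and "rotation" of the camera in the world; the wrist camera has in their place "tool_from_camera" (4x4, takes a point from camera to tool coordinates, whose origin is the TCP and whose axes are the tool frame's). Camera axes: x right, y down, z forward; pixel columns grow to the right and rows downward; lengths in m; the calibration is good to about 2 mm. A picture is of the moment at which its call begins: read the wrist's pose just before it. camera_info takes no time and is no camera call.
- job_done(): hands the job in, once; it reports no verdict.
The state is a dict: "time": time; "joint_pos": joint angles; "joint_vel": joint speeds; "joint_efforts": joint torques, N m; "tool_pos": TCP position; "tool_rot": TCP orientation; "contact_force": force on the tool from outside, world axes, zero at the start; "ft_torque": the same for the moment, N m; "gripper_width": opening from 0.0 (shut) to 1.0 (fully open).
Only numpy, scipy, OpenCV 4.12 (cv2) and the standard library are available. Lean on these libraries where they do the work, as an engineer would, in place of code of your own. Each camera call takes 0.05 s, during which the arm holds its last target.

## Working session

There is one attempt and no reset: what is moved stays moved. The work goes in short steps, Python scripts to look and compute and a tool call to move; the robot and the scene stay as the last step left them, time stands still between calls to the robot, and variables do not carry over. Pictures are saved under pics/ and viewed, and the job is handed in when it is done.

Besides the shell and the picture viewer there is one more tool, called after "Call:" in YAML: its name, and indented under it one key for each argument. carry_out: Moves the arm, as the interface text tells. Shift numbers are shares of 40 mm and turn numbers shares of 4 degrees, none past 1 either way. Its arguments: {"type":"object","properties":{"rows":{"type":"array"}},"required":["rows"]}

```bash
ls; mkdir -p pics
python3 - <<'E'
from plant import *
import cv2
s=state();print(s)
for n in("scene","top"):
    cv2.imwrite(f"pics/{n}0.png",grab_frame(n)); print(n,camera_info(n))
print(camera_info("wrist"));print(tip_extent if not callable(tip_extent) else tip_extent())
E
```

```text
pics
{'time': 0.0, 'joint_pos': array([-1.27098505e+00,  5.33752832e-02,  1.61425850e+00,  2.15047834e-05,
        1.47600434e+00, -1.18985412e-01]), 'joint_vel': array([ 0.00168297,  0.00161429,  0.00064043,  0.00061916, -0.00087496,
       -0.00098298]), 'joint_efforts': array([ 2.66872294e-04, -3.93675828e+01, -3.70180643e+01, -1.35614528e-04,
        6.97901094e-03,  6.58917321e-08]), 'tool_pos': array([ 0.25403902, -0.57053744,  0.30267265]), 'tool_rot': array([ 0.59348201, -0.59254416,  0.38569338, -0.38459217]), 'contact_force': array([-0.66786526, -0.06473892,  0.31376669]), 'ft_torque': array([-0.00199762,  0.02579452, -0.05763369]), 'gripper_width': 1.0041270882061442}
scene {'intrinsics': array([[520.33884541,   0.        , 279.55136984],
       [  0.        , 520.33884541, 201.21611774],
       [  0.        ,   0.        ,   1.        ]]), 'xyz': array([ 1.07577181, -0.92657502,  1.07664201]), 'rotation': array([-0.37162104,  0.89908002,  0.21054062, -0.09604979])}
top {'intrinsics': array([[435.68634423,   0.        , 278.42210224],
       [  0.        , 435.68634423, 202.90715895],
       [  0.        ,   0.        ,   1.        ]]), 'xyz': array([ 0.50434411, -0.05201254,  1.58989964]), 'rotation': array([-0.0204916 ,  0.71615961, -0.69732228,  0.0209079 ])}
{'intrinsics': array([[331.64194684,   0.        , 278.96802995],
       [  0.        , 331.64194684, 209.2056522 ],
       [  0.        ,   0.        ,   1.        ]]), 'tool_from_camera': array([[ 9.99998866e-01, -9.90267013e-04,  1.13430809e-03,
         9.40309865e-04],
       [-1.36937700e-03, -2.84823834e-01,  9.58578900e-01,
        -7.01845059e-02],
       [-6.26171086e-04, -9.58579367e-01, -2.84824867e-01,
         7.23527315e-02],
       [ 0.00000000e+00,  0.00000000e+00,  0.00000000e+00,
         1.00000000e+00]])}
0.0726
```

View pics/scene0.png

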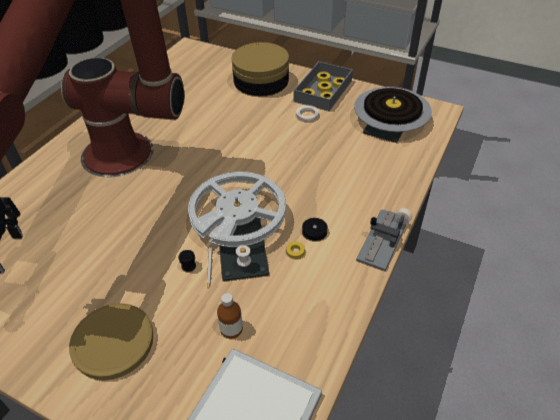

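View pics/top0.png

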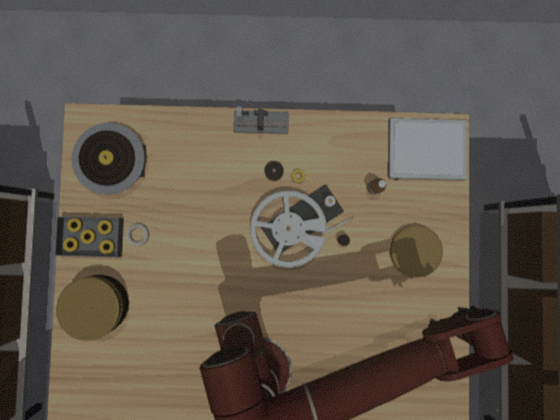

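```bash
cat > h.py <<'E'
from plant import *
import cv2, numpy as np
from scipy.spatial.transform import Rotation as R
def Rq(q): return R.from_quat([q[1],q[2],q[3],q[0]]).as_matrix()
CI={n:camera_info(n) for n in("scene","top")}
def ray(n,uv):
    c=CI[n];K=c["intrinsics"];d=Rq(c["rotation"])@np.linalg.inv(K)@np.array([uv[0],uv[1],1.]);return np.array(c["xyz"]),d
def onz(n,uv,z):
    o,d=ray(n,uv);return o+d*(z-o[2])/d[2]
def proj(n,p):
    c=CI[n];q=c["intrinsics"]@(Rq(c["rotation"]).T@(np.array(p)-c["xyz"]));return q[:2]/q[2]
E
python3 - <<'E'
from h import *
im=cv2.imread("pics/top0.png");c=im[140:280,220:400];cv2.imwrite("pics/t0c.png",cv2.resize(c,None,fx=4,fy=4,interpolation=cv2.INTER_CUBIC))
im=cv2.imread("pics/scene0.png");c=im[160:300,160:340];cv2.imwrite("pics/s0c.png",cv2.resize(c,None,fx=4,fy=4,interpolation=cv2.INTER_CUBIC))
for uv,z in(((288,229),.068),((331,201),.083),((250,229),.068),((326,229),.068)):print(onz("top",uv,z))
for uv,z in(((237,205),.068),((243,251),.083)):print(onz("scene",uv,z))
E
```

```text
[ 0.50334916 -0.08753189  0.068     ]
[ 0.60417047 -0.23372191  0.083     ]
[0.49982388 0.04491445 0.068     ]
[ 0.50687529 -0.22000978  0.068     ]
[ 0.50688791 -0.0925856   0.068     ]
[ 0.60916923 -0.23745128  0.083     ]
```

View pics/t0c.png

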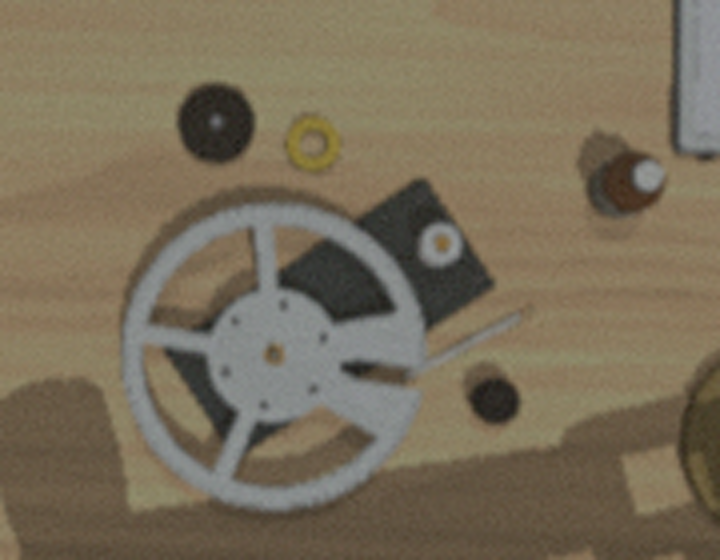

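View pics/s0c.png

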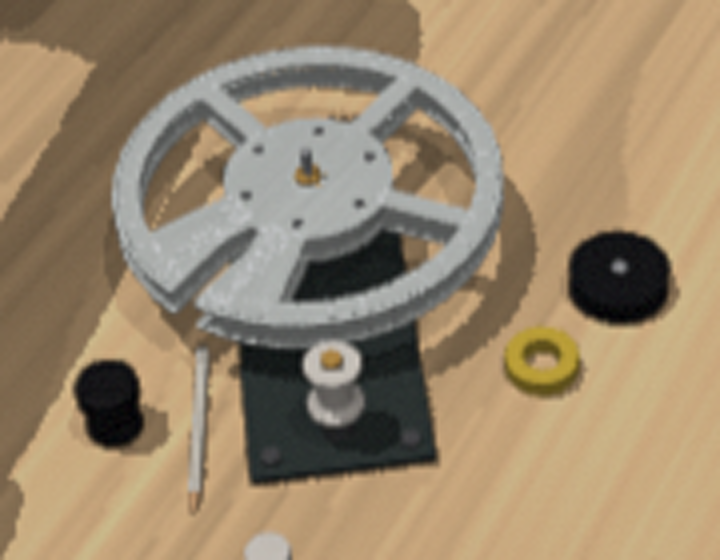

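Run:
```python
from h import *
for n,box,th in(("top",(180,280,240,335),0),("scene",(165,255,180,295),0)):
    im=cv2.imread(f"pics/{n}0.png").astype(int); 
    b,g,r=im[...,0],im[...,1],im[...,2]
    m=((r-b<28)&(g>110)).astype(np.uint8)
    M=np.zeros_like(m);y0,y1,x0,x1=box;M[y0:y1,x0:x1]=m[y0:y1,x0:x1]
    cs,_=cv2.findContours(M,cv2.RETR_EXTERNAL,cv2.CHAIN_APPROX_NONE);c=max(cs,key=cv2.contourArea)
    hull=cv2.convexHull(c)
    e=cv2.fitEllipse(c);print(n,cv2.contourArea(c),e,cv2.boundingRect(c))
    P=np.array([onz(n,p[0],.068)[:2] for p in c])
    # circle R fixed, robust
    from scipy.optimize import least_squares
    s=least_squares(lambda q:np.hypot(*(P-q[:2]).T)-q[2],[.505,-.09,.133],loss='soft_l1',f_scale=.002)
    print(s.x)
    o=cv2.resize(im.astype(np.uint8),None,fx=1,fy=1);cv2.drawContours(o,[c],-1,(0,0,255),1)
    cv2.imwrite(f"pics/{n}_m.png",cv2.resize(o[y0-10:y1+30,x0-10:x1+60],None,fx=4,fy=4))
```

```text
top 4383.5 ((287.376220703125, 228.35780334472656), (74.6507568359375, 76.27198028564453), 52.77778244018555) (250, 191, 85, 76)
[ 0.50557831 -0.08659875  0.1311976 ]
scene 5199.0 ((236.83212280273438, 205.98306274414062), (69.46237182617188, 96.97229766845703), 84.3298110961914) (188, 171, 98, 73)
[ 0.50336389 -0.08939455  0.13310375]
```

View pics/top_m.png

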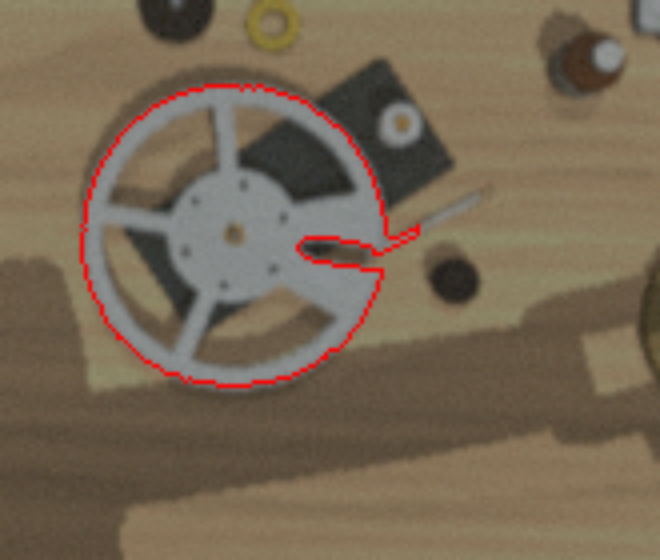

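View pics/scene_m.png

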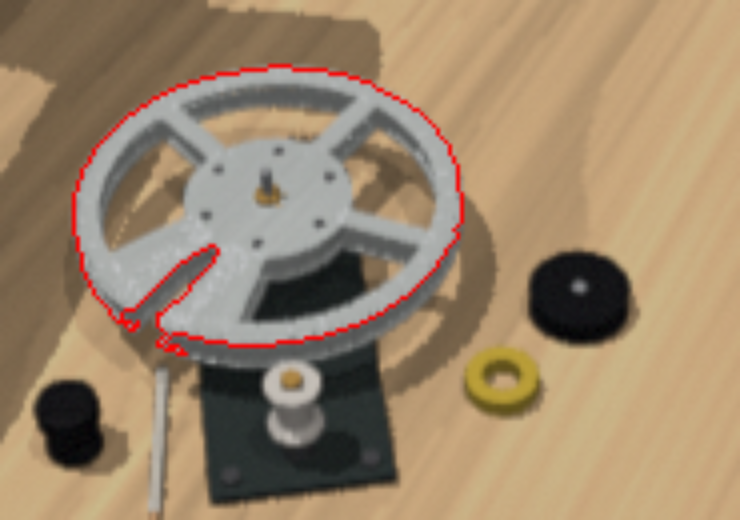

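```bash
cat >> h.py <<'E'
C=np.array([.5045,-.088]); 
def mask(im):
    im=im.astype(int);b,g,r=im[...,0],im[...,1],im[...,2];return ((r-b<28)&(g>105)).astype(np.float32)
def ring(n,im,r,c=C,z=.068):
    th=np.radians(np.arange(0,360,1.))
    uv=np.array([proj(n,[c[0]+r*np.cos(t),c[1]+r*np.sin(t),z]) for t in th]).astype(np.float32)
    return cv2.remap(mask(im),uv[:,0][None],uv[:,1][None],cv2.INTER_LINEAR)[0]
def segs(v,val):
    # runs where v>.5 == val : (center, length) deg
    b=(v>.5)==val; 
    if b.all(): return []
    s=int(np.argmin(b)); bb=np.roll(b,-s); out=[];i=0
    while i<360:
        if bb[i]:
            j=i
            while j<360 and bb[j]: j+=1
            out.append((((s+(i+j-1)/2+180)%360)-180,j-i)); i=j
        else:i+=1
    return out
def look(n,im,cs=None):
    for r in (.124,): print(n,r,"gaps",segs(ring(n,im,r),False))
    for r in (.085,.1): print(n,r,"solid",[x for x in segs(ring(n,im,r),True)if x[1]>3])
E
python3 - <<'E'
from h import *
for n in("top","scene"): look(n,cv2.imread(f"pics/{n}0.png"))
print(onz("scene",(242.75,250),.083),onz("top",(330.1,200.8),.083))
for n in CI:
  p=onz(n,(242.75,250) if n=="scene" else (330.1,200.8),.083)[:2]-C; print(np.hypot(*p),np.degrees(np.arctan2(p[1],p[0])))
s=state();print(Rq(s["tool_rot"]),tip_extent)
E
```

```text
top 0.124 gaps [(-99.5, 4)]
top 0.085 solid [(6.5, 12), (80.5, 12), (158.0, 11), (-116.0, 27), (-78.5, 24)]
top 0.1 solid [(5.5, 10), (82.0, 11), (157.0, 11), (-115.0, 25), (-80.0, 25)]
scene 0.124 gaps [(-100.0, 3)]
scene 0.085 solid [(81.0, 11), (159.5, 12), (169.5, 4), (-118.0, 27), (-80.0, 27), (5.0, 11)]
scene 0.1 solid [(83.0, 13), (158.0, 13), (-116.5, 26), (-81.0, 25), (-8.5, 4), (4.0, 9)]
[ 0.60702552 -0.23493131  0.083     ] [ 0.60478166 -0.23058938  0.083     ]
0.17916554429447823 -55.09349146284312
0.17432195176145657 -54.88166909851982
[[ 4.06676341e-01 -5.66658716e-04  9.13572128e-01]
 [-9.13570337e-01  1.82241847e-03  4.06676674e-01]
 [-1.89535760e-03 -9.99998179e-01  2.23451878e-04]] 0.0726
```

Call:
carry_out:
  rows:
    - [[0,0,-0.4,0.39,0.95,0,0],[0,0,-0.4,0.39,0.95,0,0],[0,0,-0.4,0.39,0.95,0,0],[0,0,-0.4,0.39,0.95,0,0],[0,0,-0.4,0.39,0.95,0,0]]

```text
time: 0.6
tool_pos: [0.3324, -0.3793, 0.3033]
tool_rot: [0.565, -0.564, 0.426, -0.426]
contact_force: [0.1, -0.5, 1.0]
gripper_width: 0.145
```

Call:
carry_out:
  rows:
    - [[0,0,-0.4,0.39,0.95,0,0],[0,0,-0.4,0.39,0.95,0,0],[0,0,-0.4,0.39,0.95,0,0],[0,0,-0.4,0.39,0.95,0,0],[0,0,-0.4,0.39,0.95,0,0]]

```text
time: 1.1
tool_pos: [0.4103, -0.1892, 0.3035]
tool_rot: [0.533, -0.533, 0.464, -0.464]
contact_force: [-0.2, -0.4, 0.6]
gripper_width: -0.002
```

Call:
carry_out:
  rows:
    - [[0,0,-0.4,0.39,0.95,0,0],[0,0,-0.4,0.39,0.95,0,0],[0,0,-0.4,0.39,0.95,0,0],[0,0,-0.4,0.39,0.95,0,0],[0,0,-0.4,0.39,0.95,0,0]]

```text
time: 1.6
tool_pos: [0.4883, 0.0008, 0.3035]
tool_rot: [0.5, -0.5, 0.5, -0.5]
contact_force: [0.1, -0.2, 0.2]
gripper_width: 0.0
```

Call:
carry_out:
  rows:
    - [[0,0,0,0.39,0.95,-1,0],[0,0,0,0,0,-1,0],[0,0,0,0,0,0,0],[0,0,0,0,0,0,0]]

```text
time: 2.0
tool_pos: [0.5012, 0.0321, 0.2285]
tool_rot: [0.499, -0.501, 0.501, -0.499]
contact_force: [-0.2, -0.3, -0.2]
gripper_width: -0.002
```

Run:
```python
from h import *
import plant
s=state();print(s["time"],s["tool_pos"],s["gripper_width"],s["contact_force"],plant.tip_extent,s["joint_pos"]);print(Rq(s["tool_rot"]).round(3))
im=grab_frame("scene");cv2.imwrite("pics/scene1.png",im);im=grab_frame("wrist");cv2.imwrite("pics/wrist1.png",im)
```

```text
2.0 [0.50118309 0.03207737 0.22848014] -0.0019199498848527933 [-0.21613168 -0.28968699 -0.18336257] 0.0726 [-8.43162492e-02 -1.86353116e-01  1.96871218e+00 -1.42074897e-04
  1.36166346e+00  1.48668282e+00]
[[-0.    -0.002  1.   ]
 [-1.     0.    -0.   ]
 [-0.    -1.    -0.002]]
```

View pics/scene1.png

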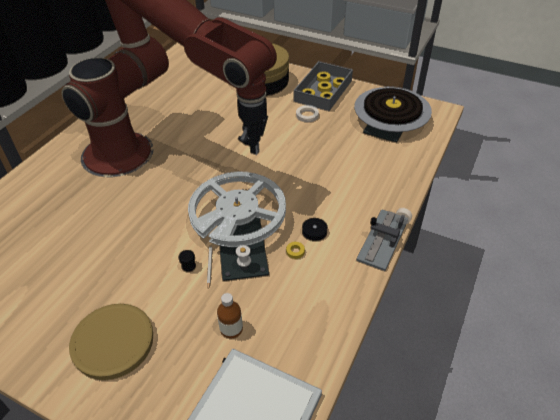

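View pics/wrist1.png

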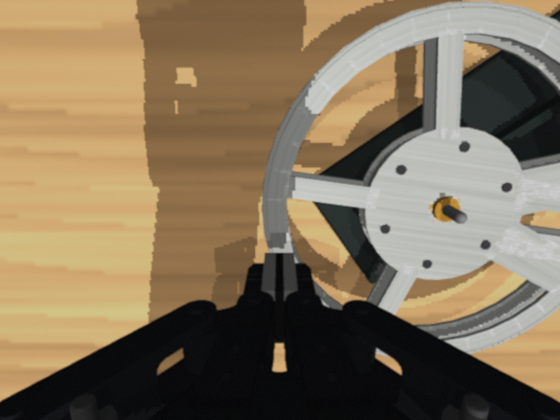

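Call:
carry_out:
  rows:
    - [[0,0,0,0,0.05,-1,0],[0,0,0,0,0.05,-0.95,0],[0,0,0,0,0,0,0]]

```text
time: 2.4
tool_pos: [0.4994, 0.0357, 0.148]
tool_rot: [0.498, -0.501, 0.502, -0.498]
contact_force: [-1.3, -0.4, -0.5]
gripper_width: -0.004
```

Call:
carry_out:
  rows:
    - [[0,0,0,0,0,-0.1,0],[0,0,0,0,0,0,0]]

```text
time: 2.6
tool_pos: [0.5034, 0.0357, 0.1498]
tool_rot: [-0.501, 0.499, -0.499, 0.501]
contact_force: [-0.6, 0.1, 0.3]
gripper_width: -0.002
```

Call:
carry_out:
  rows:
    - [[0,0,0,0,0,-0.05,0],[0,0,0,0,0,0,0]]

```text
time: 2.8
tool_pos: [0.5027, 0.036, 0.1467]
tool_rot: [-0.501, 0.499, -0.499, 0.501]
contact_force: [0.1, 0.8, 0.5]
gripper_width: 0.001
```

Call:
carry_out:
  rows:
    - [[0,0,0,0,0,-0.05,0],[0,0,0,0,0,0,0]]

```text
time: 3.0
tool_pos: [0.5018, 0.0362, 0.1432]
tool_rot: [-0.5, 0.5, -0.5, 0.5]
contact_force: [0.2, -0.3, -0.0]
gripper_width: -0.002
```

Call:
carry_out:
  rows:
    - [[0,0,0,0,0,0,0],[0,0,0,0,0,0,0]]

```text
time: 3.2
tool_pos: [0.5017, 0.0362, 0.143]
tool_rot: [0.5, -0.5, 0.5, -0.5]
contact_force: [-0.1, 0.3, -0.4]
gripper_width: -0.003
```

Call:
carry_out:
  rows:
    - [[0,0,0,0,0,-0.05,0],[0,0,0,0,0,0,0]]

```text
time: 3.4
tool_pos: [0.5016, 0.0362, 0.1407]
tool_rot: [0.5, -0.5, 0.5, -0.5]
contact_force: [0.1, 0.3, 0.3]
gripper_width: -0.002
```

Call:
carry_out:
  rows:
    - [[0,0,0,0,0,-0.05,0],[0,0,0,0,0,0,0]]

```text
time: 3.6
tool_pos: [0.502, 0.0363, 0.1392]
tool_rot: [0.5, -0.5, 0.5, -0.5]
contact_force: [-0.0, 1.3, 2.9]
gripper_width: 0.001
```

Call:
carry_out:
  rows:
    - [[0,0,0,0,0,-0.05,0],[0,0,0,0,0,0,0]]

```text
time: 3.8
tool_pos: [0.5023, 0.0365, 0.1377]
tool_rot: [0.501, -0.499, 0.5, -0.5]
contact_force: [0.1, 3.8, 6.2]
gripper_width: -0.002
```

Call:
carry_out:
  rows:
    - [[0,0,0,0,0,0.25,0],[0,0,0,0,0,0,0]]

```text
time: 4.0
tool_pos: [0.5023, 0.0359, 0.1482]
tool_rot: [-0.5, 0.5, -0.499, 0.501]
contact_force: [0.7, -0.1, 0.6]
gripper_width: -0.001
```

Call:
carry_out:
  rows:
    - [[0,0,0,0,0,-0.3,0]]

```text
time: 4.1
tool_pos: [0.5031, 0.0361, 0.1366]
tool_rot: [-0.501, 0.499, -0.499, 0.501]
contact_force: [-0.4, 5.5, 7.3]
gripper_width: -0.001
```

Call:
carry_out:
  rows:
    - [[0,0,0,0,0,0.3,0],[0,0,0,0,0,0.5,0],[0,0,0,0,0,0.0,0],[0,0,0,0,0,0.0,0]]

```text
time: 4.5
tool_pos: [0.5017, 0.0361, 0.167]
tool_rot: [-0.5, 0.5, -0.5, 0.5]
contact_force: [0.1, -0.6, -0.1]
gripper_width: 0.004
```

Call:
carry_out:
  rows:
    - [[0,0,0,0.8,-0.75,0,0],[0,0,0,0.8,-0.75,0,0],[0,0,0,0,0,0,0],[0,0,0,0,0,0,0]]

```text
time: 4.9
tool_pos: [0.5653, -0.0243, 0.1654]
tool_rot: [0.499, -0.5, 0.501, -0.499]
contact_force: [-0.2, 0.3, 0.6]
gripper_width: -0.003
```

Run:
```python
from h import *
im=grab_frame("scene");cv2.imwrite("pics/scene2.png",im);look("scene",im);print(state()["tool_pos"]-np.r_[C,0])
cv2.imwrite("pics/scene2c.png",cv2.resize(im[100:300,140:360],None,fx=3,fy=3,interpolation=cv2.INTER_CUBIC))
```

```text
scene 0.124 gaps [(93.0, 51), (-91.5, 2), (-87.0, 3)]
scene 0.085 solid [(15.0, 13), (92.0, 11), (168.5, 12), (-179.0, 5), (-108.0, 25), (-69.5, 28)]
scene 0.1 solid [(15.0, 9), (166.5, 14), (-107.0, 25), (-71.0, 27)]
[0.06031309 0.06428919 0.16546954]
```

View pics/scene2c.png

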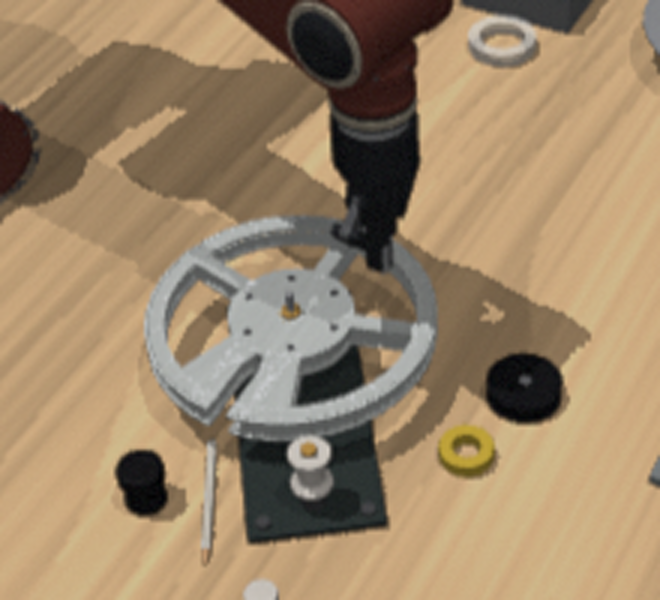

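Call:
carry_out:
  rows:
    - [[0,0,0,0,0,-0.5,0],[0,0,0,0,0,-0.5,0],[0,0,0,0,0,0,0]]

```text
time: 5.25
tool_pos: [0.5625, -0.0225, 0.1233]
tool_rot: [0.499, -0.502, 0.502, -0.498]
contact_force: [-1.7, 0.5, -0.7]
gripper_width: 0.001
```

Run:
```python
from h import *
im=grab_frame("scene");cv2.imwrite("pics/scene3.png",im);look("scene",im);s=state();print(s["tool_pos"],s["contact_force"])
p=s["tool_pos"][:2];
for a in(58,76,97,118,132):
    q=C+.088*np.array([np.cos(np.radians(a)),np.sin(np.radians(a))]);print(a,(q-p)/.04);p=q
```

```text
scene 0.124 gaps [(90.5, 52), (-90.5, 2), (-85.5, 2)]
scene 0.085 solid [(16.0, 11), (95.0, 7), (170.0, 11), (-106.5, 26), (-69.5, 28)]
scene 0.1 solid [(16.0, 11), (167.0, 15), (-106.0, 25), (-70.5, 26)]
[ 0.5636293  -0.02280411  0.12502935] [-0.52881455  0.21658617  0.35378823]
58 [-0.31241024  0.23580846]
76 [-0.63359421  0.26894479]
97 [-0.80034073  0.04895094]
118 [-0.76472488 -0.24111683]
132 [-0.4392499  -0.30756609]
```

Call:
carry_out:
  rows:
    - [[0,0,0,-0.31,0.24,0,0],[0,0,0,-0.63,0.27,0,0],[0,0,0,-0.8,0.05,0,0],[0,0,0,-0.76,-0.24,0,0],[0,0,0,-0.35,-0.2,1,0]]

```text
time: 5.8
tool_pos: [0.4456, -0.0176, 0.1618]
tool_rot: [0.498, -0.503, 0.503, -0.496]
contact_force: [0.7, 0.3, 0.4]
gripper_width: 0.001
```

Call:
carry_out:
  rows:
    - [[0,0,0,0,0.4,0.8,0],[0,0,0,0,0,0,0]]

```text
time: 6.0
tool_pos: [0.4541, -0.0025, 0.2057]
tool_rot: [-0.503, 0.498, -0.496, 0.503]
contact_force: [0.5, -0.7, 1.0]
gripper_width: 0.0
```

Run:
```python
from h import *
for k in range(3):
    t=state()["time"];im=grab_frame("scene");cv2.imwrite(f"pics/f4_{k}.png",im);print(t);look("scene",im)
s=state();print(s["tool_pos"],s["contact_force"])
```

```text
6.0
scene 0.124 gaps [(34.5, 2), (38.0, 1), (128.0, 7)]
scene 0.085 solid [(17.0, 29), (54.0, 27), (142.0, 15), (-145.0, 13), (-69.0, 13)]
scene 0.1 solid [(18.0, 29), (52.0, 25), (139.5, 10), (-143.5, 14), (-69.0, 11)]
6.05
scene 0.124 gaps [(47.5, 6), (129.0, 7)]
scene 0.085 solid [(28.0, 29), (68.0, 25), (153.0, 11), (162.0, 5), (-130.5, 16), (-57.5, 10)]
scene 0.1 solid [(31.0, 27), (65.5, 22), (152.5, 10), (-130.0, 13), (-56.0, 9)]
6.1
scene 0.124 gaps [(59.5, 10), (129.5, 8)]
scene 0.085 solid [(41.5, 30), (80.5, 26), (165.5, 12), (178.0, 5), (-117.5, 16), (-104.0, 5), (-46.0, 13)]
scene 0.1 solid [(43.5, 28), (78.0, 23), (165.0, 11), (-118.5, 14), (-45.5, 12)]
[ 0.4516917  -0.00276812  0.19959719] [-0.90238483 -0.4606883  -0.09086542]
```

View pics/f4_0.png

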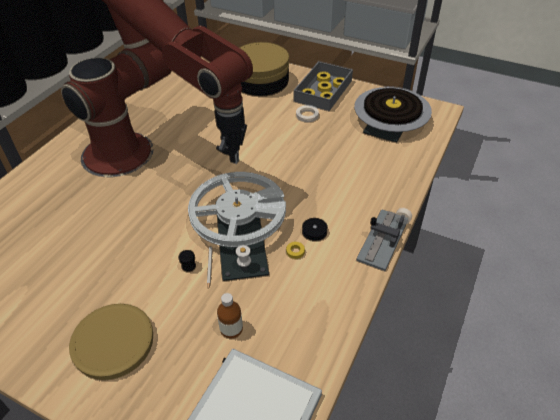

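Call:
carry_out:
  rows:
    - [[0,0,0,-0.58,-0.53,0,0],[0,0,0,-0.58,-0.53,0,0],[0,0,0,-0.58,-0.53,0,0],[0,0,0,0,0,0,0],[0,0,0,0,0,0,0]]

```text
time: 6.65
tool_pos: [0.3816, -0.0667, 0.198]
tool_rot: [0.5, -0.5, 0.501, -0.5]
contact_force: [0.6, 0.3, 0.8]
gripper_width: 0.002
```

Call:
carry_out:
  rows:
    - [[0,0,0,0,0,-0.5,0],[0,0,0,0,0,0,0],[0,0,0,0,0,0,0],[0,0,0,0,0,0,0],[0,0,0,0,0,0,0]]

```text
time: 7.15
tool_pos: [0.3827, -0.0665, 0.1797]
tool_rot: [0.5, -0.5, 0.5, -0.5]
contact_force: [0.3, 0.3, 1.4]
gripper_width: -0.001
```

Call:
carry_out:
  rows:
    - [[0,0,0,0,0,0,0],[0,0,0,0,0,0,0],[0,0,0,0,0,0,0],[0,0,0,0,0,0,0],[0,0,0,0,0,0,0]]

```text
time: 7.65
tool_pos: [0.3822, -0.0667, 0.1791]
tool_rot: [-0.5, 0.5, -0.5, 0.5]
contact_force: [-0.6, -0.1, -0.3]
gripper_width: 0.005
```

Run:
```python
from h import *
for k in range(2):
    t=state()["time"];im=grab_frame("scene");cv2.imwrite(f"pics/f5_{k}.png",im);print(t);look("scene",im)
s=state();print(s["tool_pos"],s["contact_force"],s["joint_pos"],s["tool_rot"])
```

```text
7.65
scene 0.124 gaps [(62.0, 7)]
scene 0.085 solid [(44.5, 32), (82.5, 26), (166.5, 10), (-117.0, 15), (-45.0, 15)]
scene 0.1 solid [(45.0, 29), (81.0, 23), (165.0, 11), (-116.0, 13), (-44.0, 13)]
7.7
scene 0.124 gaps [(73.0, 7)]
scene 0.085 solid [(56.0, 31), (93.0, 25), (177.5, 12), (-105.5, 14), (-34.0, 17)]
scene 0.1 solid [(57.5, 30), (91.5, 24), (170.5, 22), (-106.0, 11), (-39.5, 4), (-32.0, 9)]
[ 0.38213643 -0.06666006  0.17902675] [-0.12550261  0.27372761 -0.12210755] [-3.65158576e-01 -4.63927626e-01  2.26678807e+00 -2.50269688e-05
  1.33871892e+00  1.20580342e+00] [-0.49995408  0.49996596 -0.50003217  0.50004778]
```

View pics/f5_0.png

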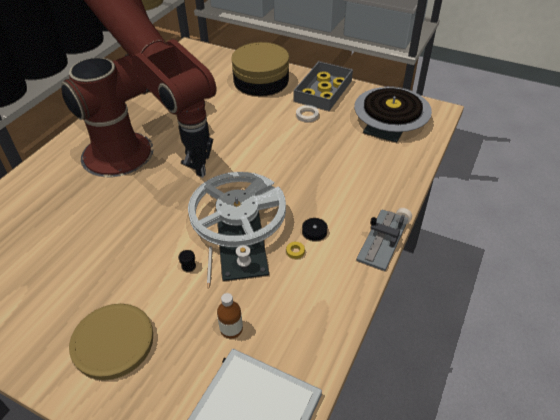

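Call:
carry_out:
  rows:
    - [[0,0,0,0,0,0,0],[0,0,0,0,0,0,0],[0,0,0,0,0,0,0],[0,0,0,0,0,0,0],[0,0,0,0,0,0,0]]

```text
time: 8.25
tool_pos: [0.3822, -0.0666, 0.179]
tool_rot: [-0.5, 0.5, -0.5, 0.5]
contact_force: [-0.2, 0.0, 0.6]
gripper_width: -0.0
```

Call:
carry_out:
  rows:
    - [[0,0,0,0,0,0,0],[0,0,0,0,0,0,0],[0,0,0,0,0,0,0],[0,0,0,0,0,0,0],[0,0,0,0,0,0,0]]

```text
time: 8.75
tool_pos: [0.3821, -0.0666, 0.179]
tool_rot: [0.5, -0.5, 0.5, -0.5]
contact_force: [-0.1, -0.0, -0.9]
gripper_width: 0.003
```

Call:
carry_out:
  rows:
    - [[0,0,0,0,0,0,0],[0,0,0,0,0,0,0],[0,0,0,0,0,0,0],[0,0,0,0,0,0,0],[0,0,0,0,0,0,0]]

```text
time: 9.25
tool_pos: [0.3822, -0.0666, 0.179]
tool_rot: [-0.5, 0.5, -0.5, 0.5]
contact_force: [0.1, -0.1, 0.5]
gripper_width: 0.002
```

Call:
carry_out:
  rows:
    - [[0,0,0,0,0,0,0],[0,0,0,0,0,0,0],[0,0,0,0,0,0,0],[0,0,0,0,0,0,0],[0,0,0,0,0,0,0]]

```text
time: 9.75
tool_pos: [0.3822, -0.0667, 0.179]
tool_rot: [-0.5, 0.5, -0.5, 0.5]
contact_force: [-0.4, -0.4, 0.2]
gripper_width: -0.0
```

Call:
carry_out:
  rows:
    - [[0,0,0,0,0,0,0],[0,0,0,0,0,0,0],[0,0,0,0,0,0,0],[0,0,0,0,0,0,0],[0,0,0,0,0,0,0]]

```text
time: 10.25
tool_pos: [0.3822, -0.0666, 0.179]
tool_rot: [0.5, -0.5, 0.5, -0.5]
contact_force: [0.3, 0.1, 0.2]
gripper_width: 0.001
```

Call:
carry_out:
  rows:
    - [[0,0,0,0,0,0,0],[0,0,0,0,0,0,0],[0,0,0,0,0,0,0],[0,0,0,0,0,0,0],[0,0,0,0,0,0,0]]

```text
time: 10.75
tool_pos: [0.3822, -0.0666, 0.179]
tool_rot: [-0.5, 0.5, -0.5, 0.5]
contact_force: [0.0, 0.0, -0.6]
gripper_width: -0.001
```

Call:
carry_out:
  rows:
    - [[0,0,0,0,0,0,0],[0,0,0,0,0,0,0],[0,0,0,0,0,0,0],[0,0,0,0,0,0,0],[0,0,0,0,0,0,0]]

```text
time: 11.25
tool_pos: [0.3822, -0.0666, 0.179]
tool_rot: [-0.5, 0.5, -0.5, 0.5]
contact_force: [0.6, 0.5, -0.2]
gripper_width: 0.002
```

Call:
carry_out:
  rows:
    - [[0,0,0,0,0,0,0],[0,0,0,0,0,0,0],[0,0,0,0,0,0,0],[0,0,0,0,0,0,0],[0,0,0,0,0,0,0]]

```text
time: 11.75
tool_pos: [0.3822, -0.0666, 0.179]
tool_rot: [0.5, -0.5, 0.5, -0.5]
contact_force: [-0.6, -0.1, -0.7]
gripper_width: -0.002
```

Call:
carry_out:
  rows:
    - [[0,0,0,0,0,0,0],[0,0,0,0,0,0,0],[0,0,0,0,0,0,0],[0,0,0,0,0,0,0],[0,0,0,0,0,0,0]]

```text
time: 12.25
tool_pos: [0.3822, -0.0666, 0.179]
tool_rot: [-0.5, 0.5, -0.5, 0.5]
contact_force: [-0.6, -0.0, 0.3]
gripper_width: 0.001
```

Call:
carry_out:
  rows:
    - [[0,0,0,0,0,0,0],[0,0,0,0,0,0,0],[0,0,0,0,0,0,0],[0,0,0,0,0,0,0],[0,0,0,0,0,0,0]]

```text
time: 12.75
tool_pos: [0.3822, -0.0666, 0.179]
tool_rot: [-0.5, 0.5, -0.5, 0.5]
contact_force: [-0.9, 0.4, -0.5]
gripper_width: -0.003
```

Call:
carry_out:
  rows:
    - [[0,0,0,0,0,-0.2,0],[0,0,0,0,0,-0.2,0],[0,0,0,0,0,-0.2,0],[0,0,0,0,0,0,0],[0,0,0,0,0,0,0]]

```text
time: 13.25
tool_pos: [0.3819, -0.0665, 0.1544]
tool_rot: [0.5, -0.5, 0.5, -0.5]
contact_force: [0.7, 0.5, 0.5]
gripper_width: -0.001
```

Run:
```python
from h import *
for k in range(3):
    t=state()["time"];im=grab_frame("scene");cv2.imwrite(f"pics/f6_{k}.png",im);print(t);look("scene",im)
s=state();print(s["tool_pos"],s["contact_force"],s["tool_rot"])
```

```text
13.25
scene 0.124 gaps [(170.0, 5), (-118.5, 6)]
scene 0.085 solid [(61.5, 12), (139.0, 11), (-136.0, 27), (-100.0, 27), (-27.5, 4), (-15.0, 13)]
scene 0.1 solid [(63.5, 18), (139.5, 8), (162.5, 6), (169.0, 5), (-135.0, 25), (-101.0, 27), (-25.5, 4), (-14.0, 11)]
13.3
scene 0.124 gaps [(170.0, 5), (-113.5, 4)]
scene 0.085 solid [(67.5, 10), (144.0, 11), (-131.0, 27), (-95.0, 29), (-22.5, 4), (-9.0, 13)]
scene 0.1 solid [(67.5, 14), (144.5, 8), (-129.0, 25), (-96.5, 30), (-8.5, 10)]
13.35
scene 0.124 gaps [(170.0, 5), (-108.0, 5)]
scene 0.085 solid [(73.5, 12), (150.0, 11), (-125.5, 26), (-91.0, 31), (-4.0, 13)]
scene 0.1 solid [(72.0, 15), (151.0, 9), (167.0, 9), (-124.0, 25), (-91.0, 31), (-16.0, 5), (-3.5, 10)]
[ 0.38239051 -0.06671624  0.15535301] [-0.35018748  0.22798351  0.0324612 ] [-0.50006875  0.4999092  -0.49980382  0.50021813]
```

Call:
carry_out:
  rows:
    - [[0,0,0,0,0,0,0],[0,0,0,0,0,0,0],[0,0,0,0,0,0,0],[0,0,0,0,0,0,0],[0,0,0,0,0,0,0]]

```text
time: 13.9
tool_pos: [0.3822, -0.0666, 0.155]
tool_rot: [-0.5, 0.5, -0.5, 0.5]
contact_force: [-0.1, 0.4, -0.3]
gripper_width: 0.003
```

Call:
carry_out:
  rows:
    - [[0,0,0,0,0,0,0],[0,0,0,0,0,0,0],[0,0,0,0,0,0,0],[0,0,0,0,0,0,0],[0,0,0,0,0,0,0]]

```text
time: 14.4
tool_pos: [0.3822, -0.0666, 0.155]
tool_rot: [-0.5, 0.5, -0.5, 0.5]
contact_force: [0.8, -0.9, -0.8]
gripper_width: -0.003
```

Call:
carry_out:
  rows:
    - [[0,0,0,0,0,0,0],[0,0,0,0,0,0,0],[0,0,0,0,0,0,0],[0,0,0,0,0,0,0],[0,0,0,0,0,0,0]]

```text
time: 14.9
tool_pos: [0.3822, -0.0666, 0.155]
tool_rot: [0.5, -0.5, 0.5, -0.5]
contact_force: [0.3, -0.3, -0.3]
gripper_width: -0.002
```

Call:
carry_out:
  rows:
    - [[0,0,0,0,0,0,0],[0,0,0,0,0,0,0],[0,0,0,0,0,0,0],[0,0,0,0,0,0,0],[0,0,0,0,0,0,0]]

```text
time: 15.4
tool_pos: [0.3822, -0.0666, 0.155]
tool_rot: [0.5, -0.5, 0.5, -0.5]
contact_force: [-0.4, 0.7, -0.5]
gripper_width: -0.002
```

Call:
carry_out:
  rows:
    - [[0,0,0,0,0,-0.1,0],[0,0,0,0,0,-0.1,0],[0,0,0,0,0,0,0],[0,0,0,0,0,0,0],[0,0,0,0,0,0,0]]

```text
time: 15.9
tool_pos: [0.3822, -0.0666, 0.147]
tool_rot: [0.5, -0.5, 0.5, -0.5]
contact_force: [0.4, 0.0, -0.7]
gripper_width: 0.001
```

Call:
carry_out:
  rows:
    - [[0,0,0,0,0,0,0],[0,0,0,0,0,0,0],[0,0,0,0,0,0,0],[0,0,0,0,0,0,0],[0,0,0,0,0,0,0]]

```text
time: 16.4
tool_pos: [0.3822, -0.0666, 0.1471]
tool_rot: [-0.5, 0.5, -0.5, 0.5]
contact_force: [0.0, -0.0, 0.6]
gripper_width: 0.001
```

Call:
carry_out:
  rows:
    - [[0,0,0,0,0,0,0],[0,0,0,0,0,0,0],[0,0,0,0,0,0,0],[0,0,0,0,0,0,0],[0,0,0,0,0,0,0]]

```text
time: 16.9
tool_pos: [0.3822, -0.0666, 0.147]
tool_rot: [0.5, -0.5, 0.5, -0.5]
contact_force: [-1.0, -0.4, -0.4]
gripper_width: 0.001
```

Run:
```python
from h import *
for k in range(3):
    t=state()["time"];im=grab_frame("scene");cv2.imwrite(f"pics/f7_{k}.png",im);print(t);look("scene",im)
s=state();print(s["tool_pos"],s["contact_force"],s["tool_rot"])
```

```text
16.9
scene 0.124 gaps [(169.0, 9)]
scene 0.085 solid [(18.5, 16), (96.5, 10), (-180.0, 25), (-143.0, 29), (-57.5, 10)]
scene 0.1 solid [(16.5, 12), (71.0, 11), (96.5, 8), (162.5, 6), (-179.5, 28), (-144.0, 29), (-58.0, 9)]
16.95
scene 0.124 gaps [(169.0, 9)]
scene 0.085 solid [(22.0, 13), (89.0, 5), (98.5, 10), (-175.5, 26), (-140.0, 29), (-54.5, 12)]
scene 0.1 solid [(21.0, 11), (71.0, 11), (99.0, 9), (162.5, 6), (-176.5, 30), (-141.0, 27), (-55.0, 9)]
17.0
scene 0.124 gaps [(169.0, 9)]
scene 0.085 solid [(24.0, 15), (93.5, 4), (102.5, 10), (-172.5, 26), (-137.0, 29), (-111.5, 4), (-52.0, 11)]
scene 0.1 solid [(23.5, 12), (71.0, 11), (102.0, 9), (165.5, 12), (-173.0, 27), (-138.0, 29), (-52.0, 9)]
[ 0.38217676 -0.06663135  0.14703663] [0.26054516 0.68302795 0.23841792] [-0.49999314  0.49997657 -0.49999792  0.50003237]
```

Call:
carry_out:
  rows:
    - [[0,0,0,0,0,0,0],[0,0,0,0,0,0,0],[0,0,0,0,0,0,0],[0,0,0,0,0,0,0],[0,0,0,0,0,0,0]]

```text
time: 17.55
tool_pos: [0.3822, -0.0666, 0.147]
tool_rot: [-0.5, 0.5, -0.5, 0.5]
contact_force: [0.2, -0.9, 0.1]
gripper_width: 0.001
```

Call:
carry_out:
  rows:
    - [[0,0,0,0,0,0,0],[0,0,0,0,0,0,0],[0,0,0,0,0,0,0],[0,0,0,0,0,0,0],[0,0,0,0,0,0,0]]

```text
time: 18.05
tool_pos: [0.3822, -0.0666, 0.1471]
tool_rot: [-0.5, 0.5, -0.5, 0.5]
contact_force: [-0.4, 0.2, -0.2]
gripper_width: 0.002
```

Run:
```python
from h import *
for k in range(4):
    n=("scene","top")[k==2]
    t=state()["time"];im=grab_frame(n);cv2.imwrite(f"pics/f8_{k}.png",im);print(t);look(n,im)
s=state();print(s["time"],s["tool_pos"],s["contact_force"],s["tool_rot"])
```

```text
18.05
scene 0.124 gaps [(169.0, 9), (-98.0, 3), (-93.5, 2)]
scene 0.085 solid [(72.0, 5), (85.0, 11), (160.5, 10), (-115.0, 27), (-95.5, 4), (-76.5, 28), (6.5, 14)]
scene 0.1 solid [(6.0, 9), (67.5, 4), (84.5, 10), (160.0, 9), (-114.0, 27), (-96.5, 4), (-77.5, 28)]
18.1
scene 0.124 gaps [(169.0, 9), (-96.0, 3), (-91.5, 2)]
scene 0.085 solid [(9.0, 13), (87.0, 9), (162.0, 11), (-113.5, 28), (-75.5, 28)]
scene 0.1 solid [(8.5, 10), (69.0, 7), (87.5, 10), (163.0, 7), (-111.0, 25), (-76.0, 27)]
18.15
top 0.124 gaps [(112.0, 19), (166.0, 67), (-91.0, 5)]
top 0.085 solid [(12.5, 12), (-110.5, 26), (-71.5, 24)]
top 0.1 solid [(11.5, 10), (-108.5, 24), (-73.0, 23)]
18.2
scene 0.124 gaps [(169.0, 9), (-91.5, 2), (-87.0, 3)]
scene 0.085 solid [(15.0, 13), (92.0, 11), (166.5, 10), (-108.0, 25), (-69.5, 28)]
scene 0.1 solid [(14.0, 11), (71.0, 11), (92.0, 9), (165.5, 12), (-107.5, 26), (-71.0, 27)]
18.25 [ 0.38218436 -0.0666364   0.14704918] [-0.58777881 -0.54953272  0.07748816] [-0.4999896   0.49995567 -0.50001831  0.50003642]
```

Call:
carry_out:
  rows:
    - [[0,0,0,0,0,0,0],[0,0,0,0,0,0,0],[0,0,0,0,0,0,0],[0,0,0,0,0,0,0]]

```text
time: 18.65
tool_pos: [0.3822, -0.0666, 0.147]
tool_rot: [0.5, -0.5, 0.5, -0.5]
contact_force: [-1.0, -0.1, 0.2]
gripper_width: 0.004
```

Run:
```python
from h import *
for k in range(1):
    n="scene"
    t=state()["time"];im=grab_frame(n);cv2.imwrite(f"pics/f9_{k}.png",im);print(t);look(n,im)
print(state()["time"])
```

```text
18.65
scene 0.124 gaps [(169.0, 9), (-68.5, 6)]
scene 0.085 solid [(35.5, 14), (110.5, 14), (-171.5, 10), (-88.5, 26), (-50.0, 25)]
scene 0.1 solid [(36.0, 13), (71.0, 11), (112.5, 10), (162.5, 6), (-173.0, 9), (-158.5, 4), (-86.0, 27), (-51.5, 24)]
18.7
```

Call:
carry_out:
  rows:
    - [[0,0,0,0,0,0,0],[0,0,0,0,0,0,0],[0,0,0,0,0,-0.26,0],[0,0,0,0,0,0,0],[0,0,0,0,0,0,0]]

```text
time: 19.2
tool_pos: [0.3829, -0.0669, 0.1374]
tool_rot: [-0.5, 0.5, -0.5, 0.5]
contact_force: [0.6, 0.0, 6.1]
gripper_width: -0.002
```

Run:
```python
from h import *
for k in range(2):
    n=("scene","top")[k]
    t=state()["time"];im=grab_frame(n);cv2.imwrite(f"pics/f10_{k}.png",im);print(t);look(n,im)
s=state();print(s["time"],s["tool_pos"],s["contact_force"])
```

```text
19.2
scene 0.124 gaps [(169.0, 11), (-55.5, 8)]
scene 0.085 solid [(48.0, 17), (127.0, 11), (-157.5, 10), (-75.0, 27), (-38.0, 29)]
scene 0.1 solid [(48.5, 14), (74.0, 17), (126.5, 8), (169.0, 5), (-158.0, 11), (-73.0, 25), (-38.0, 25)]
19.25
top 0.124 gaps [(112.5, 20), (166.0, 67), (-54.5, 8)]
top 0.085 solid [(49.0, 15), (-158.0, 13), (-72.5, 26), (-35.0, 25)]
top 0.1 solid [(49.0, 11), (-157.5, 8), (-71.5, 26), (-36.5, 24)]
19.3 [ 0.38285205 -0.06690473  0.13744142] [-0.61504933  0.24483686  7.30158667]
```

Call:
carry_out:
  rows:
    - [[0,0,0,0,0,0.02,0],[0,0,0,0,0,0.0,0],[0,0,0,0,0,0.02,0],[0,0,0,0,0,0,0],[0,0,0,0,0,0.01,0]]

```text
time: 19.8
tool_pos: [0.3823, -0.0667, 0.1387]
tool_rot: [-0.5, 0.5, -0.5, 0.5]
contact_force: [2.5, -0.4, 2.4]
gripper_width: 0.0
```

Call:
carry_out:
  rows:
    - [[0,0,0,0,0,0.01,0],[0,0,0,0,0,0.01,0],[0,0,0,0,0,0.01,0],[0,0,0,0,0,0.01,0],[0,0,0,0,0,0.01,0]]

```text
time: 20.3
tool_pos: [0.3816, -0.0665, 0.1401]
tool_rot: [0.5, -0.5, 0.501, -0.499]
contact_force: [0.1, -0.6, 2.1]
gripper_width: 0.001
```

Call:
carry_out:
  rows:
    - [[0,0,0,0,0,0.02,0],[0,0,0,0,0,0.04,0],[0,0,0,0,0,0.08,0],[0,0,0,0,0,0.1,0],[0,0,0,0,0,0.2,0]]

```text
time: 20.8
tool_pos: [0.3817, -0.0665, 0.1581]
tool_rot: [0.5, -0.5, 0.5, -0.5]
contact_force: [0.1, -0.6, 0.1]
gripper_width: -0.002
```

Run:
```python
from h import *
n="scene"
t=state()["time"];im=grab_frame(n);cv2.imwrite(f"pics/f11.png",im);print(t);look(n,im)
s=state();print(s["time"],s["tool_pos"],s["contact_force"])
```

```text
20.8
scene 0.124 gaps [(170.0, 3), (-55.5, 8)]
scene 0.085 solid [(48.0, 17), (127.0, 11), (-157.5, 10), (-75.0, 27), (-38.5, 28)]
scene 0.1 solid [(48.5, 14), (69.0, 7), (126.0, 9), (162.5, 6), (-158.0, 11), (-73.0, 25), (-38.0, 25)]
20.85 [ 0.38276172 -0.06683839  0.16003407] [ 0.95035259 -1.05668827  1.07006533]
```

Unmoved. I'll lift the hand clear and check again.

Call:
carry_out:
  rows:
    - [[0,0,0,0,0,0.6,0],[0,0,0,0,0,0.8,0],[0,0,0,0,0.5,0.8,0],[0,0,0,0,0.5,0,0],[0,0,0,0,0,0,0]]

```text
time: 21.35
tool_pos: [0.3827, -0.0256, 0.2481]
tool_rot: [0.501, -0.5, 0.498, -0.5]
contact_force: [0.4, -1.0, -0.6]
gripper_width: -0.005
```

Call:
carry_out:
  rows:
    - [[0,0,0,0,0,0,0],[0,0,0,0,0,0,0],[0,0,0,0,0,0,0],[0,0,0,0,0,0,0],[0,0,0,0,0,0,0]]

```text
time: 21.85
tool_pos: [0.382, -0.0269, 0.2459]
tool_rot: [0.5, -0.5, 0.5, -0.5]
contact_force: [-0.4, 0.5, 0.2]
gripper_width: 0.004
```

Run:
```python
from h import *
for n in("scene","top"):
    t=state()["time"];im=grab_frame(n);cv2.imwrite(f"pics/f12{n}.png",im);print(t);look(n,im)
s=state();print(s["time"],s["tool_pos"],s["contact_force"])
```

```text
21.85
scene 0.124 gaps [(-55.5, 8)]
scene 0.085 solid [(48.0, 17), (127.0, 11), (-158.5, 12), (-74.0, 25), (-38.5, 28)]
scene 0.1 solid [(49.5, 16), (126.0, 7), (167.0, 15), (-158.0, 11), (-73.0, 25), (-38.0, 25)]
21.9
top 0.124 gaps [(117.0, 97), (-54.5, 8)]
top 0.085 solid [(49.0, 11), (-158.5, 14), (-72.5, 26), (-34.5, 24)]
top 0.1 solid [(49.0, 11), (-158.5, 10), (-71.5, 26), (-36.5, 24)]
21.95 [ 0.3821138  -0.0268153   0.24604017] [-0.61950227 -0.24903449  0.73687918]
```

View pics/f12scene.png

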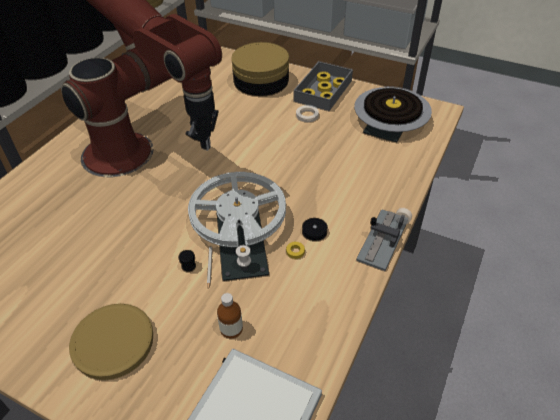

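The reel is at rest with its slot pointing at the roller (slot near pixel (240,235), roller at (243,251)). The other things look unmoved and the hand is clear.

```bash
python3 -c "
from plant import *
print(job_done())"
```

```text
the job is handed in; nothing more can be done
None
```

The reel was flicked, ran free and was braked to rest with its slot facing the guide roller. I handed the job in at about 22 s.

- **Flick and free run:** I pushed a spoke with the closed fingertips inside a window. The reel spun counter-clockwise at about 4.3 rad/s. It then ran untouched for about 13 s and was still at about 1.9 rad/s more than 7 s after the flick, so it stayed above one turn in five seconds for well over the three seconds asked.
- **Brake:** At about 0.75 rad/s I pressed a fingertip on the rim once, with 6–7 N, then lifted it slowly.
- **Last checks:** The top and scene views put the slot at about -54.5° and -55.5°, and the roller at -54.9° and -55.1°, so the slot is within about 1° of the roller. The slot's measured direction stayed the same for over 2.5 s, through and after lifting the hand. Contact force read zero to within noise, and in the scene view the other things look unmoved.
- **Before the flick:** I touched the rim lightly to find its height. That nudged the reel about 10° and it had almost stopped again before the real flick.
- **Where the views differed:** The two cameras put the roller's distance from the spindle at 174 mm and 179 mm, where 175 mm is given. Their directions to it agreed to about 0.2°.

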